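# Hang a drain flange on the fitting jig and hold its ratchet lever at four clicks

## Task

Hang the brass flange by its hole on the jig's upright post and let it sit flat at the bottom, then swing the jig's spring-return lever by its knob exactly four clicks, never on to a fifth, which brings the fork in over the flange. Finish while still holding the lever at the fourth click, because it springs back if let go. Leave the other loose things on the bench where they are.

Things in the scene. Friction and masses are not known exactly. Their poses are not given: they have to be found in the camera images.
- flange: Brass drain flange lying flat on the bench: a disc 64 mm across and 6 mm thick with a round neck 28 mm across standing on it to 30 mm above the underside, and a hole 16 mm across right through both. About 160 g. Take it by the neck from above. Origin: centre of the underside; z up along the hole. It is round, so its yaw does not matter.
- seat (a point): Where the flange's underside comes to rest: foot of the jig's upright post, on its axis, 20 mm above the bench. The post is steel, 12 mm across, rises 42 mm above this point (last 6 mm a cone) from a steel disc 52 mm across. Axes are the jig's: z up, +y towards the fork and lever.
- fork_tips (a point): Midway between the tips of the jig's steel fork, at its underside, 30 mm above the bench: two flat tines 5 mm thick, 38 mm apart, 56 mm over all. At home it is 48 mm from the post's axis on the +y side; each click moves it 10.5 mm towards the post, so after four the tines straddle the flange's neck just above the disc, touching nothing.
- lever_arm: The lever with its ratchet wheel on the jig: a flat steel arm 18 mm wide, 49 to 57 mm above the bench, that swings level about an upright pivot. Origin: on the pivot axis at bench level, at x +50, y +130 mm from the post in the jig's axes; z up. The jig's plywood base, 195 x 260 x 12 mm, lies under it all.
- knob (a point): Centre of the top of the lever's upright round grip, black plastic, 22 mm across, from 57 to 103 mm above the bench, turning freely on its spindle 130 mm from the pivot axis. It moves with the lever.
- lever (a joint): Lever angle, rad: 0 at home, growing anticlockwise from above to 1.466. A spring pulls it home from anywhere (notches do not hold it). A plunger clicks into a notch every 0.2094 rad (12 degrees, 27 mm at the knob), the fourth at 0.838. Before each notch the push needed at the knob falls from some 14 to 4 N; on passing it, it jumps up again.
- cap: Bystander: solid brass cap, disc 60 mm across with a solid knob 26 mm across, 32 mm high, no hole. Origin: centre of the underside.
- sleeve: Bystander: bright steel sleeve, a tube 58 mm outside, 46 mm inside, 45 mm high. Origin: centre of the underside.
- driver: Bystander: screwdriver lying on the bench. Origin: below its middle.
- spanner: Bystander: spanner lying on the bench. Origin: below its middle.
- jar: Bystander: closed jar 60 mm across, 85 mm high. Origin: centre of the underside.

How it is judged (in metres and radians):
On the way, in this order (a step that is already met when the one before it is completed fails the run):
1. the flange sits flat on the seat around the post, let go, with the lever still at home (horizontal distance between flange and seat below 0.004 m and z of flange in the frame of seat between -0.003 and 0.003 m and angle between flange's own z axis and vertical below 0.08 rad and contact force between the fingers and flange below 0.1 N and value of joint lever below 0.08 rad), for 0.2 s.
2. the lever is held at the fourth click (value of joint lever between 0.754 and 0.921 rad and contact force between the fingers and lever_arm above 1 N), for 0.2 s.
At the end, for the whole second after the job is handed in: The flange is round the post, centred within 4 mm, its underside within 3 mm of the seat and level within 0.08 rad, with no finger on it; the lever stands at the fourth click (0.754 to 0.921 rad; the notch is at 0.838) and the fingers bear on it with more than 1 N (all of step 2 and horizontal distance between flange and seat below 0.004 m and z of flange in the frame of seat between -0.003 and 0.003 m and angle between flange's own z axis and vertical below 0.08 rad and contact force between the fingers and flange below 0.1 N); the arm keeps its last pose, push and grip.
It fails at once if the lever is pushed past the fourth notch to the fifth click (beyond 0.96 rad) (value of joint lever above 0.96 rad).
It fails at once if another loose thing is moved more than 30 mm (distance of any of cap, sleeve, driver, spanner, jar from where it was at the start of the episode above 0.03 m).
It also fails if it takes over 69 s, if anything falls off the work surface, if the arm or the gripper's body presses on something with over 40 N, if the wrist force passes 120 N, or if a joint passes its speed limit or range.

## Robot

A 6-joint arm with a two-finger parallel gripper is mounted at the origin on the work surface. World frame = base frame: x ahead of the robot, y to its left, z up, the work surface at z = 0. Lengths are in mm, angles in rad, forces in N, time in s.
With the tool pointing down it reaches from about 300 to 775 mm from the base axis. Payload 14.6 kg.
Tool frame: the origin (TCP) lies at the very end of the fingers, on their centre line; the grasp point (between the pads) lies 19 mm behind it; z points along the fingers, y is the line along which they close (so a half turn about z gives the same grasp; the last joint's range is limited). The gripper opens to 94 mm and grips with 3 to 60 N. Pads are 16 mm wide; open, the fingers measure 119 mm over their backs; the gripper's body (75 mm by 177 mm) begins 78 mm behind the grasp point.
Start: joints at [1.038, 0.3, 1.521, -0, 1.321, -0.067], TCP at [247.022, 491.396, 205.446] pointing down, gripper open.
Joint ranges: [-3.03, 3.03], [-0.79, 2.21], [0.23, 2.52], [-1.04, 4.18], [0, 3.07], [-2.55, 2.55]. Speed limits (rad/s): [2.22, 2.22, 2.57, 3.14, 3.14, 3.14].

## Interface

Orientations are given as [roll, pitch, yaw] about the fixed x, y, z axes, in that order (R = Rz(yaw) Ry(pitch) Rx(roll)).
In Python, from cell import manip gives the robot as it stands. The module is installed in compiled form; this text tells all that it offers.
- The arm moves only by the shell command python3 -m inch 'ROWS' [FORCE]. ROWS is JSON, a list of rows, each an object of numbers: "gripper": the opening, from 0 (shut) to 1 (fully open); "dx", "dy", "dz": the shift along the world's x, y, z in m; "wx", "wy", "wz": the turn, a rotation vector about the world's x, y, z in degrees. A call has exactly 5 rows; each row is the pose to reach, as a shift and turn from the pose commanded when the call began; what a row does not reach only later rows make up. A row lasts 1/12 s, in which the tool goes at most 41.7 mm and 7.16 degrees, less where a joint would pass 70% of its speed; a pose out of reach is approached as far as the arm can. A call with a gripper value outside its range is refused whole. The fingers move at their own pace and stop on an object; FORCE is the grip in N (left out, the last holds). Time passes only in rows, so rows that repeat a pose let the fingers close, or fill a call up. It gives the time, the measured TCP pose, the force, the opening and the grip force at its end, in the units of the state.
- manip.read_state(): the state, without advancing time (a new reading comes with each control period).
- manip.camera(name): name is "side" or "top"; returns the picture (384x512x3 uint8, blue, green, red); there is no depth.
- manip.camera_info(name): a dict with "camera_matrix" (3x3 intrinsics, pixels), "R" (3x3) and "t" (3): a world point X has camera coordinates R X + t. Camera axes: x right, y down, z forward; pixel columns grow to the right and rows downward; lengths in mm; the calibration is good to about 2 mm. A picture is of the moment at which its call begins. camera_info takes no time and is no camera call.
- manip.sign_off(): hands the job in; it is judged then, once.
The state is a dict: "clock": time; "joints": joint angles; "qd": joint speeds; "effort": joint torques, N m; "eef_pos": TCP position; "eef_rot": TCP orientation; "wrist_force": force on the tool from outside, world axes, zero at the start; "moment": the same for the moment, N m; "finger_gap": finger opening in mm; "finger_force": force on a finger pad.
Only numpy, scipy, OpenCV 4.12 (cv2) and the standard library are available. Lean on these libraries where they do the work, as an engineer would, in place of code of your own. Each camera call takes 0.05 s, during which the arm holds its last target. There are 200 camera calls.

## Working session

There is one attempt and no reset: what is moved stays moved. The work goes in short steps, Python scripts to look and compute and a shell command to move; the robot and the scene stay as the last step left them, time stands still between calls to the robot, and variables do not carry over. Pictures are saved under pics/ and viewed, at most 10 in all, crops included, and the job is handed in when it is done.

```bash
mkdir -p pics; cat > h.py <<'E'
import numpy as np, cv2
from cell import manip
def ray(n,u,v,z):
    c=manip.camera_info(n);K=np.array(c["camera_matrix"]);R=np.array(c["R"]);t=np.array(c["t"]).ravel()
    d=R.T@np.linalg.inv(K)@[u,v,1];o=-R.T@t
    return (o+d*(z-o[2])/d[2]).round(1)
def proj(n,X):
    c=manip.camera_info(n);p=np.array(c["camera_matrix"])@(np.array(c["R"])@np.array(X,float)+np.array(c["t"]).ravel());return (p[:2]/p[2]).round(1)
E
python3 - <<'E'
from h import *
for n in("top","side"):
    i=manip.camera(n);cv2.imwrite(f"pics/{n}0.png",cv2.resize(i,(768,576),interpolation=cv2.INTER_CUBIC))
    cv2.imwrite(f"{n}0raw.png",i)
    c=manip.camera_info(n);print(n,-np.array(c["R"]).T@np.array(c["t"]).ravel(),c["camera_matrix"])
s=manip.read_state();print(s)
E
```

```text
top [ 434.07823881   10.84033913 1187.06427932] [[346.75849573   0.         259.05045077]
 [  0.         346.75849573 189.82093456]
 [  0.           0.           1.        ]]
side [  32.21256314 -731.59996187 1077.10696594] [[370.36326052   0.         257.77934767]
 [  0.         370.36326052 191.18924908]
 [  0.           0.           1.        ]]
{'clock': 0.1, 'joints': array([ 1.03842883e+00,  3.00425940e-01,  1.52151719e+00, -5.25886856e-06,
        1.32070875e+00, -6.66243653e-02]), 'qd': array([ 0.0001644 , -0.00031347, -0.00141039, -0.00024609, -0.00153574,
       -0.00055574]), 'effort': array([ 7.53161476e-04, -5.32648444e+01, -3.53291309e+01,  7.08883186e-02,
        2.34241365e-02, -4.59879004e-05]), 'eef_pos': array([246.89254421, 491.20495008, 204.93813305]), 'eef_rot': array([-3.14053544e+00, -6.54354719e-05,  2.67585079e+00]), 'wrist_force': array([ 0.16199024,  0.14474496, -0.01269985]), 'moment': array([-0.01580523,  0.00269237,  0.0245912 ]), 'finger_force': 0.0, 'finger_gap': 94.20607217240124}
```

View pics/top0.png

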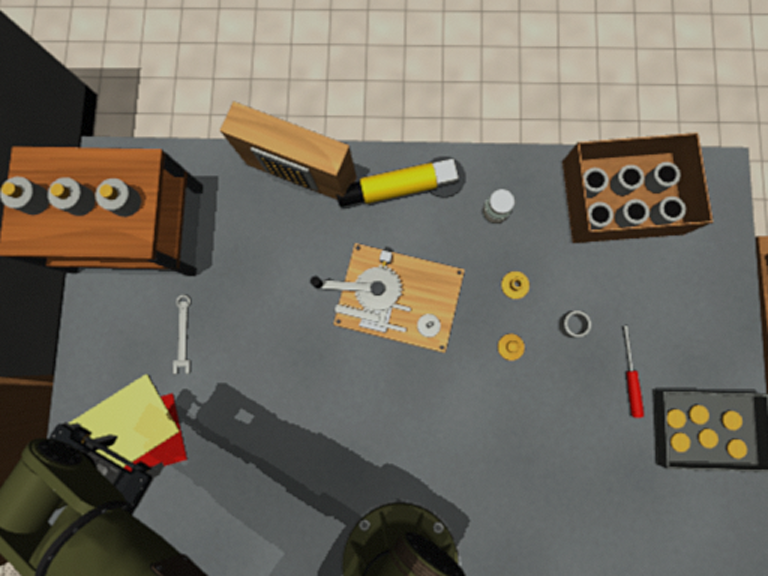

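View pics/side0.png

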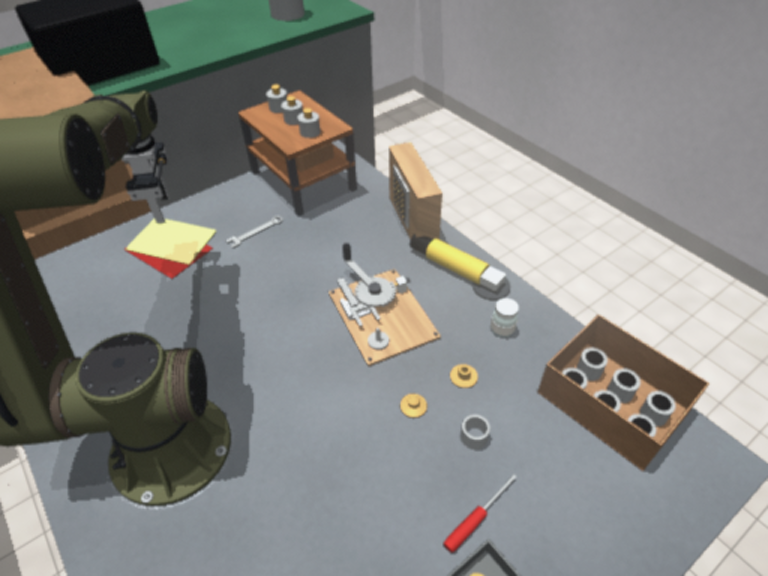

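The top view shows the flange (with the hole) near (515,285), and the cap at (511,347). The post is at (429,324), the lever pivot at (378,289) and the knob at (317,282). I'll enlarge these areas.

```bash
python3 - <<'E'
import cv2
i=cv2.imread("top0raw.png")[155:245,200:360];cv2.imwrite("pics/topc.png",cv2.resize(i,None,fx=5,fy=5,interpolation=cv2.INTER_CUBIC))
i=cv2.imread("side0raw.png")[155:275,210:350];cv2.imwrite("pics/sidec.png",cv2.resize(i,None,fx=5,fy=5,interpolation=cv2.INTER_CUBIC))
E
```

```text
(no output)
```

View pics/topc.png

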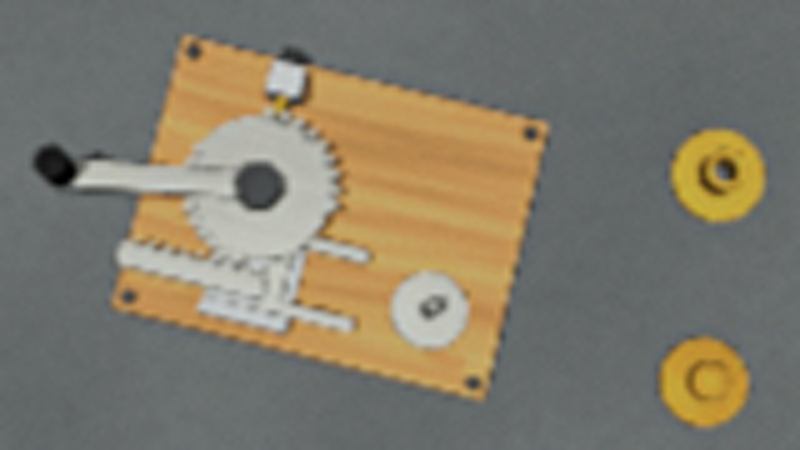

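View pics/sidec.png

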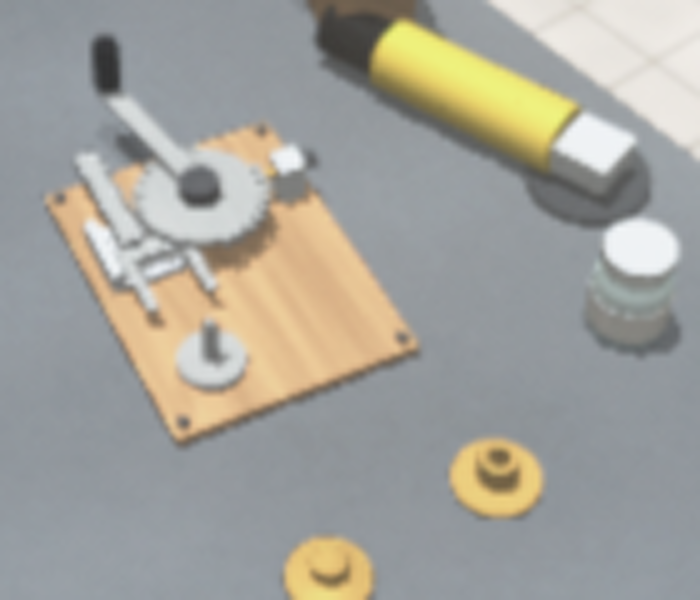

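```bash
python3 - <<'E'
from h import *
T=lambda x,y,z:ray("top",(x+.5)/5-.5+200,(y+.5)/5-.5+155,z)
S=lambda x,y,z:ray("side",(x+.5)/5-.5+210,(y+.5)/5-.5+155,z)
print("flange",T(719,175,6),S(496,477,6),"necktop",T(722,172,30),S(498,457,30))
print("cap",T(705,382,6),S(329,576,6))
print("seat",T(430,310,20),S(212,358,20),"posttop",T(437,304,62),S(209,322,62))
print("pivot",T(261,186,62),S(200,182,62))
print("knob",T(51,164,103),S(106,42,103))
c=[T(190,37,12),T(549,122,12),T(485,400,12),T(113,303,12)]
print(c,np.linalg.norm(c[0]-c[1]),np.linalg.norm(c[1]-c[2]))
d=(c[0]-c[1])+(c[3]-c[2]); th=np.arctan2(d[1],d[0]); print("jig +y dir",np.degrees(th))
a=th-np.pi/2;R=np.array([[np.cos(a),-np.sin(a)],[np.sin(a),np.cos(a)]])
s=T(430,310,20)[:2];print("pivot predicted",s+R@[50,130], "a",np.degrees(a))
E
```

```text
flange [ 607.5 -247.8    6. ] [ 605.  -247.7    6. ] necktop [ 606.1 -244.5   30. ] [ 604.4 -247.4   30. ]
cap [ 466.5 -237.4    6. ] [ 464.4 -237.     6. ]
seat [509.4 -51.   20. ] [507.2 -51.9  20. ] posttop [510.7 -53.3  62. ] [506.  -51.9  62. ]
pivot [585.1  63.   62. ] [582.4  61.3  62. ]
knob [590.5 194.8 103. ] [592.9 196.2 103. ]
[array([694.8, 117.7,  12. ]), array([ 640.7, -130.8,   12. ]), array([450.5, -89.2,  12. ]), array([509.3, 163.6,  12. ])] 254.32078169115474 194.69617356281046
jig +y dir 77.30792243759551
pivot predicted [586.7407173   64.83787571] a -12.692077562404489
```

```bash
R='[{"dx":0.018,"dy":-0.037,"wz":-3.8,"gripper":1},{"dx":0.036,"dy":-0.074,"wz":-7.6,"gripper":1},{"dx":0.054,"dy":-0.111,"wz":-11.4,"gripper":1},{"dx":0.072,"dy":-0.148,"wz":-15.2,"gripper":1},{"dx":0.09,"dy":-0.185,"wz":-19,"gripper":1}]'
python3 -m inch '[{"dx":0.018,"dy":-0.037,"wz":-3.8},{"dx":0.036,"dy":-0.074,"wz":-7.6},{"dx":0.054,"dy":-0.111,"wz":-11.4},{"dx":0.072,"dy":-0.148,"wz":-15.2},{"dx":0.09,"dy":-0.185,"wz":-19}]'
python3 -m inch '[{"dx":0.018,"dy":-0.037,"wz":-3.8},{"dx":0.036,"dy":-0.074,"wz":-7.6},{"dx":0.054,"dy":-0.111,"wz":-11.4},{"dx":0.072,"dy":-0.148,"wz":-15.2},{"dx":0.09,"dy":-0.185,"wz":-19}]'
python3 -m inch '[{"dx":0.018,"dy":-0.037,"wz":-3.8},{"dx":0.036,"dy":-0.074,"wz":-7.6},{"dx":0.054,"dy":-0.111,"wz":-11.4},{"dx":0.072,"dy":-0.148,"wz":-15.2},{"dx":0.09,"dy":-0.185,"wz":-19}]'
python3 -m inch '[{"dx":0.018,"dy":-0.037,"wz":-3.8},{"dx":0.036,"dy":-0.074,"wz":-7.6},{"dx":0.054,"dy":-0.111,"wz":-11.4},{"dx":0.072,"dy":-0.148,"wz":-15.2},{"dx":0.09,"dy":-0.185,"wz":-19}]'
```

```text
validation failed for argument at $[0]...
validation failed for argument at $[0]...
validation failed for argument at $[0]...
validation failed for argument at $[0]...
```

```bash
python3 -m inch '[{"gripper":1,"dx":0.018,"dy":-0.037,"dz":0,"wx":0,"wy":0,"wz":-3.8},{"gripper":1,"dx":0.036,"dy":-0.074,"dz":0,"wx":0,"wy":0,"wz":-7.6},{"gripper":1,"dx":0.054,"dy":-0.111,"dz":0,"wx":0,"wy":0,"wz":-11.4},{"gripper":1,"dx":0.072,"dy":-0.148,"dz":0,"wx":0,"wy":0,"wz":-15.2},{"gripper":1,"dx":0.09,"dy":-0.185,"dz":0,"wx":0,"wy":0,"wz":-19}]'
```

```text
clock: 0.52
eef_pos: [337.2, 304.6, 205.3]
eef_rot: [-3.141, 0.0, 2.341]
wrist_force: [0.6, -1.0, 0.2]
finger_gap: 94.0
finger_force: 0.0
```

```bash
python3 -m inch '[{"gripper":1,"dx":0.018,"dy":-0.037,"dz":0,"wx":0,"wy":0,"wz":-3.8},{"gripper":1,"dx":0.036,"dy":-0.074,"dz":0,"wx":0,"wy":0,"wz":-7.6},{"gripper":1,"dx":0.054,"dy":-0.111,"dz":0,"wx":0,"wy":0,"wz":-11.4},{"gripper":1,"dx":0.072,"dy":-0.148,"dz":0,"wx":0,"wy":0,"wz":-15.2},{"gripper":1,"dx":0.09,"dy":-0.185,"dz":0,"wx":0,"wy":0,"wz":-19}]'
python3 -m inch '[{"gripper":1,"dx":0.018,"dy":-0.037,"dz":0,"wx":0,"wy":0,"wz":-3.8},{"gripper":1,"dx":0.036,"dy":-0.074,"dz":0,"wx":0,"wy":0,"wz":-7.6},{"gripper":1,"dx":0.054,"dy":-0.111,"dz":0,"wx":0,"wy":0,"wz":-11.4},{"gripper":1,"dx":0.072,"dy":-0.148,"dz":0,"wx":0,"wy":0,"wz":-15.2},{"gripper":1,"dx":0.09,"dy":-0.185,"dz":0,"wx":0,"wy":0,"wz":-19}]'
python3 -m inch '[{"gripper":1,"dx":0.022,"dy":-0.045,"dz":0,"wx":0,"wy":0,"wz":-4.7},{"gripper":1,"dx":0.044,"dy":-0.09,"dz":0,"wx":0,"wy":0,"wz":-9.5},{"gripper":1,"dx":0.066,"dy":-0.137,"dz":0,"wx":0,"wy":0,"wz":-14.2},{"gripper":1,"dx":0.089,"dy":-0.184,"dz":0,"wx":0,"wy":0,"wz":-19},{"gripper":1,"dx":0.089,"dy":-0.184,"dz":0,"wx":0,"wy":0,"wz":-19}]'
```

```text
clock: 0.93
eef_pos: [427.3, 119.4, 205.5]
eef_rot: [3.142, 0.0, 2.009]
wrist_force: [1.6, 0.0, 0.4]
finger_gap: 94.2
finger_force: 0.0
clock: 1.35
eef_pos: [517.4, -65.7, 205.2]
eef_rot: [-3.141, -0.0, 1.677]
wrist_force: [0.3, 0.8, -0.7]
finger_gap: 93.9
finger_force: 0.0
clock: 1.77
eef_pos: [606.4, -249.9, 204.8]
eef_rot: [-3.141, -0.0, 1.343]
wrist_force: [0.6, 0.5, 0.5]
finger_gap: 94.2
finger_force: 0.0
```

```bash
python3 -m inch '[{"gripper":1,"dx":0,"dy":0.002,"dz":-0.04,"wx":0,"wy":0,"wz":0},{"gripper":1,"dx":0,"dy":0.002,"dz":-0.08,"wx":0,"wy":0,"wz":0},{"gripper":1,"dx":0,"dy":0.002,"dz":-0.12,"wx":0,"wy":0,"wz":0},{"gripper":1,"dx":0,"dy":0.002,"dz":-0.16,"wx":0,"wy":0,"wz":0},{"gripper":1,"dx":0,"dy":0.002,"dz":-0.185,"wx":0,"wy":0,"wz":0}]'
python3 -m inch '[{"gripper":1,"dx":0,"dy":0,"dz":-0.005,"wx":0,"wy":0,"wz":0},{"gripper":1,"dx":0,"dy":0,"dz":-0.009,"wx":0,"wy":0,"wz":0},{"gripper":0.6,"dx":0,"dy":0,"dz":-0.01,"wx":0,"wy":0,"wz":0},{"gripper":0.4,"dx":0,"dy":0,"dz":-0.01,"wx":0,"wy":0,"wz":0},{"gripper":0.2,"dx":0,"dy":0,"dz":-0.01,"wx":0,"wy":0,"wz":0}]' 10
python3 -m inch '[{"gripper":0.1,"dx":0,"dy":0,"dz":0,"wx":0,"wy":0,"wz":0},{"gripper":0.1,"dx":0,"dy":0,"dz":0,"wx":0,"wy":0,"wz":0},{"gripper":0.1,"dx":0,"dy":0,"dz":0,"wx":0,"wy":0,"wz":0},{"gripper":0.1,"dx":0,"dy":0,"dz":0,"wx":0,"wy":0,"wz":0},{"gripper":0.1,"dx":0,"dy":0,"dz":0,"wx":0,"wy":0,"wz":0}]' 10
```

```text
clock: 2.18
eef_pos: [604.2, -244.8, 15.7]
eef_rot: [-3.137, -0.001, 1.349]
wrist_force: [0.8, -0.5, 0.3]
finger_gap: 94.1
finger_force: 0.0
clock: 2.6
eef_pos: [606.9, -246.0, 12.5]
eef_rot: [3.139, 0.001, 1.349]
wrist_force: [-0.6, 0.2, 0.3]
finger_gap: 77.9
finger_force: 0.0
clock: 3.02
eef_pos: [606.0, -245.6, 10.6]
eef_rot: [3.141, 0.0, 1.349]
wrist_force: [0.1, -0.3, 0.5]
finger_gap: 44.2
finger_force: 0.0
```

```bash
python3 -m inch '[{"gripper":0.1,"dx":0,"dy":0,"dz":0,"wx":0,"wy":0,"wz":0},{"gripper":0.1,"dx":0,"dy":0,"dz":0,"wx":0,"wy":0,"wz":0},{"gripper":0.1,"dx":0,"dy":0,"dz":0,"wx":0,"wy":0,"wz":0},{"gripper":0.4,"dx":0,"dy":0,"dz":0,"wx":0,"wy":0,"wz":0},{"gripper":0.5,"dx":0,"dy":0,"dz":0,"wx":0,"wy":0,"wz":0}]' 10
python3 -m inch '[{"gripper":0.5,"dx":0,"dy":0,"dz":0,"wx":0,"wy":0,"wz":6},{"gripper":0.5,"dx":0,"dy":0,"dz":0,"wx":0,"wy":0,"wz":12},{"gripper":0.5,"dx":0,"dy":0,"dz":0,"wx":0,"wy":0,"wz":18},{"gripper":0.5,"dx":0,"dy":0,"dz":0,"wx":0,"wy":0,"wz":24},{"gripper":0.5,"dx":0,"dy":0,"dz":0,"wx":0,"wy":0,"wz":30}]'
python3 -m inch '[{"gripper":0.5,"dx":0,"dy":0,"dz":0,"wx":0,"wy":0,"wz":6},{"gripper":0.5,"dx":0,"dy":0,"dz":0,"wx":0,"wy":0,"wz":12},{"gripper":0.5,"dx":0,"dy":0,"dz":0,"wx":0,"wy":0,"wz":18},{"gripper":0.5,"dx":0,"dy":0,"dz":0,"wx":0,"wy":0,"wz":24},{"gripper":0.5,"dx":0,"dy":0,"dz":0,"wx":0,"wy":0,"wz":30}]'
python3 -m inch '[{"gripper":0.5,"dx":0,"dy":0,"dz":0,"wx":0,"wy":0,"wz":6},{"gripper":0.5,"dx":0,"dy":0,"dz":0,"wx":0,"wy":0,"wz":12},{"gripper":0.5,"dx":0,"dy":0,"dz":0,"wx":0,"wy":0,"wz":18},{"gripper":0.5,"dx":0,"dy":0,"dz":0,"wx":0,"wy":0,"wz":24},{"gripper":0.5,"dx":0,"dy":0,"dz":0,"wx":0,"wy":0,"wz":30}]'
python3 -m inch '[{"gripper":0.1,"dx":0,"dy":0,"dz":0,"wx":0,"wy":0,"wz":0},{"gripper":0.1,"dx":0,"dy":0,"dz":0,"wx":0,"wy":0,"wz":0},{"gripper":0.1,"dx":0,"dy":0,"dz":0,"wx":0,"wy":0,"wz":0},{"gripper":0.1,"dx":0,"dy":0,"dz":0,"wx":0,"wy":0,"wz":0},{"gripper":0.1,"dx":0,"dy":0,"dz":0,"wx":0,"wy":0,"wz":0}]' 10
```

```text
clock: 3.43
eef_pos: [606.0, -245.6, 10.4]
eef_rot: [-3.142, 0.0, 1.349]
wrist_force: [0.5, 0.6, -0.2]
finger_gap: 38.1
finger_force: 0.0
clock: 3.85
eef_pos: [606.0, -245.6, 10.4]
eef_rot: [-3.142, -0.0, 1.878]
wrist_force: [-0.4, -0.1, 0.1]
finger_gap: 47.5
finger_force: 0.0
clock: 4.27
eef_pos: [606.0, -245.6, 10.4]
eef_rot: [-3.142, -0.0, 2.402]
wrist_force: [-0.5, 0.4, -0.1]
finger_gap: 47.2
finger_force: 0.0
clock: 4.68
eef_pos: [606.0, -245.6, 10.4]
eef_rot: [3.142, -0.0, 2.925]
wrist_force: [-0.2, 0.6, -0.5]
finger_gap: 47.2
finger_force: 0.0
clock: 5.1
eef_pos: [606.0, -245.7, 10.5]
eef_rot: [-3.142, 0.0, 2.918]
wrist_force: [-0.0, -0.1, -0.3]
finger_gap: 28.2
finger_force: 10.0
```

```bash
python3 -m inch '[{"gripper":0.1,"dx":0,"dy":0,"dz":0,"wx":0,"wy":0,"wz":0},{"gripper":0.5,"dx":0,"dy":0,"dz":0,"wx":0,"wy":0,"wz":0},{"gripper":0.5,"dx":0,"dy":0,"dz":0,"wx":0,"wy":0,"wz":0},{"gripper":0.5,"dx":0,"dy":0,"dz":0,"wx":0,"wy":0,"wz":0},{"gripper":0.5,"dx":0,"dy":0,"dz":0,"wx":0,"wy":0,"wz":0}]' 10
python3 -m inch '[{"gripper":0.5,"dx":0,"dy":0,"dz":0,"wx":0,"wy":0,"wz":-6},{"gripper":0.5,"dx":0,"dy":0,"dz":0,"wx":0,"wy":0,"wz":-12},{"gripper":0.5,"dx":0,"dy":0,"dz":0,"wx":0,"wy":0,"wz":-18},{"gripper":0.5,"dx":0,"dy":0,"dz":0,"wx":0,"wy":0,"wz":-24},{"gripper":0.5,"dx":0,"dy":0,"dz":0,"wx":0,"wy":0,"wz":-30}]'
python3 -m inch '[{"gripper":0.5,"dx":0,"dy":0,"dz":0,"wx":0,"wy":0,"wz":-6},{"gripper":0.5,"dx":0,"dy":0,"dz":0,"wx":0,"wy":0,"wz":-12},{"gripper":0.5,"dx":0,"dy":0,"dz":0,"wx":0,"wy":0,"wz":-18},{"gripper":0.5,"dx":0,"dy":0,"dz":0,"wx":0,"wy":0,"wz":-24},{"gripper":0.5,"dx":0,"dy":0,"dz":0,"wx":0,"wy":0,"wz":-30}]'
python3 -m inch '[{"gripper":0.5,"dx":0,"dy":0,"dz":0,"wx":0,"wy":0,"wz":-6},{"gripper":0.5,"dx":0,"dy":0,"dz":0,"wx":0,"wy":0,"wz":-12},{"gripper":0.5,"dx":0,"dy":0,"dz":0,"wx":0,"wy":0,"wz":-18},{"gripper":0.5,"dx":0,"dy":0,"dz":0,"wx":0,"wy":0,"wz":-24},{"gripper":0.5,"dx":0,"dy":0,"dz":0,"wx":0,"wy":0,"wz":-30}]'
python3 -m inch '[{"gripper":0.1,"dx":0,"dy":0,"dz":0,"wx":0,"wy":0,"wz":0},{"gripper":0.1,"dx":0,"dy":0,"dz":0,"wx":0,"wy":0,"wz":0},{"gripper":0.1,"dx":0,"dy":0,"dz":0,"wx":0,"wy":0,"wz":0},{"gripper":0.1,"dx":0,"dy":0,"dz":0,"wx":0,"wy":0,"wz":0},{"gripper":0.1,"dx":0,"dy":0,"dz":0,"wx":0,"wy":0,"wz":0}]' 30
python3 -m inch '[{"gripper":0.1,"dx":0,"dy":0,"dz":0.01,"wx":0,"wy":0,"wz":0},{"gripper":0.1,"dx":0,"dy":0,"dz":0.03,"wx":0,"wy":0,"wz":0},{"gripper":0.1,"dx":0,"dy":0,"dz":0.06,"wx":0,"wy":0,"wz":0},{"gripper":0.1,"dx":0,"dy":0,"dz":0.09,"wx":0,"wy":0,"wz":0},{"gripper":0.1,"dx":0,"dy":0,"dz":0.1,"wx":0,"wy":0,"wz":0}]' 30
```

```text
clock: 5.52
eef_pos: [606.1, -245.6, 10.5]
eef_rot: [-3.142, 0.0, 2.92]
wrist_force: [0.1, -1.1, 0.7]
finger_gap: 46.7
finger_force: 0.0
clock: 5.93
eef_pos: [606.0, -245.6, 10.5]
eef_rot: [3.142, -0.0, 2.391]
wrist_force: [0.2, -0.1, -0.2]
finger_gap: 47.1
finger_force: 0.0
clock: 6.35
eef_pos: [606.0, -245.6, 10.4]
eef_rot: [3.142, -0.0, 1.868]
wrist_force: [-0.4, -0.5, 0.2]
finger_gap: 46.9
finger_force: 0.0
clock: 6.77
eef_pos: [606.0, -245.5, 10.4]
eef_rot: [-3.142, -0.0, 1.344]
wrist_force: [0.1, 0.3, 0.4]
finger_gap: 47.0
finger_force: 0.0
clock: 7.18
eef_pos: [606.0, -245.6, 10.4]
eef_rot: [3.142, -0.0, 1.351]
wrist_force: [0.2, 1.0, 0.4]
finger_gap: 27.4
finger_force: 30.0
clock: 7.6
eef_pos: [607.4, -246.2, 115.8]
eef_rot: [3.136, 0.001, 1.35]
wrist_force: [0.4, -0.6, -0.7]
finger_gap: 27.4
finger_force: 30.0
```

```bash
python3 -m inch '[{"gripper":0.1,"dx":-0.018,"dy":0.036,"dz":0,"wx":0,"wy":0,"wz":0},{"gripper":0.1,"dx":-0.036,"dy":0.072,"dz":0,"wx":0,"wy":0,"wz":0},{"gripper":0.1,"dx":-0.054,"dy":0.108,"dz":0,"wx":0,"wy":0,"wz":0},{"gripper":0.1,"dx":-0.072,"dy":0.144,"dz":0,"wx":0,"wy":0,"wz":0},{"gripper":0.1,"dx":-0.085,"dy":0.17,"dz":0,"wx":0,"wy":0,"wz":0}]' 30
python3 -m inch '[{"gripper":0.1,"dx":-0.006,"dy":0.012,"dz":0,"wx":0,"wy":0,"wz":0},{"gripper":0.1,"dx":-0.0105,"dy":0.02,"dz":0,"wx":0,"wy":0,"wz":0},{"gripper":0.1,"dx":-0.0125,"dy":0.024,"dz":0,"wx":0,"wy":0,"wz":0},{"gripper":0.1,"dx":-0.0125,"dy":0.024,"dz":0,"wx":0,"wy":0,"wz":0},{"gripper":0.1,"dx":-0.0125,"dy":0.024,"dz":0,"wx":0,"wy":0,"wz":0}]' 30
python3 -m inch '[{"gripper":0.1,"dx":0,"dy":0,"dz":-0.01,"wx":0,"wy":0,"wz":0},{"gripper":0.1,"dx":0,"dy":0,"dz":-0.02,"wx":0,"wy":0,"wz":0},{"gripper":0.1,"dx":0,"dy":0,"dz":-0.02,"wx":0,"wy":0,"wz":0},{"gripper":0.1,"dx":0,"dy":0,"dz":-0.02,"wx":0,"wy":0,"wz":0},{"gripper":0.1,"dx":0,"dy":0,"dz":-0.02,"wx":0,"wy":0,"wz":0}]' 30
python3 - <<'E'
from h import *
o=[]
for n,(u,v) in(("top",(286,216)),("side",(252,226))):
    i=manip.camera(n);cv2.imwrite(n+"1raw.png",i)
    c=i[v-45:v+45,u-38:u+38];o.append(cv2.resize(c,None,fx=5,fy=5,interpolation=cv2.INTER_CUBIC))
cv2.imwrite("pics/over.png",np.hstack(o))
print(manip.read_state()["eef_pos"],proj("top",[508.5,-51.5,80]),proj("side",[508.5,-51.5,80]),proj("side",[508.5,-51.5,20]))
E
```

```text
clock: 8.02
eef_pos: [519.1, -73.2, 110.1]
eef_rot: [-3.141, -0.0, 1.35]
wrist_force: [0.3, 0.5, -2.1]
finger_gap: 27.6
finger_force: 30.0
clock: 8.43
eef_pos: [509.0, -52.4, 110.4]
eef_rot: [3.141, 0.0, 1.349]
wrist_force: [0.6, -0.2, -2.2]
finger_gap: 27.4
finger_force: 30.0
clock: 8.85
eef_pos: [508.5, -51.8, 90.2]
eef_rot: [-3.141, -0.0, 1.349]
wrist_force: [-0.9, -0.7, -1.7]
finger_gap: 27.5
finger_force: 30.0
[508.68213099 -51.71065572  90.61056708] [286.8 215.7] [251.8 215.3] [252.2 226. ]
```

View pics/over.png

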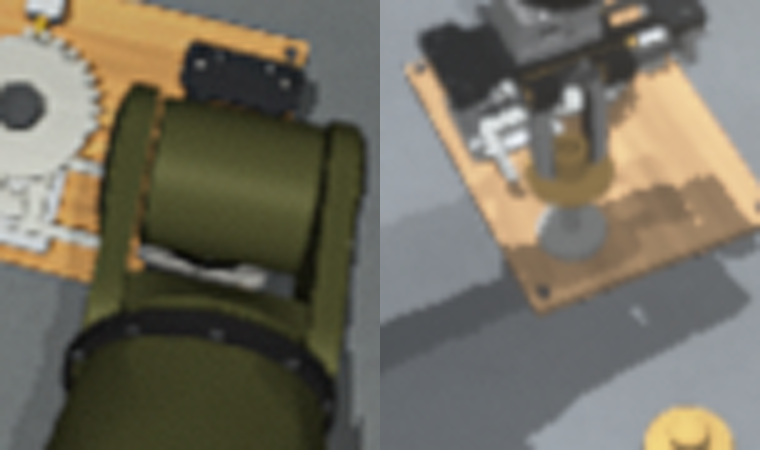

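The side view shows the flange disc centre at column 569 and the seat disc at 571 in the crop. They line up to within about 0.5 mm, so I'll lower carefully.

```bash
python3 -m inch '[{"gripper":0.1,"dx":0,"dy":0,"dz":-0.008,"wx":0,"wy":0,"wz":0},{"gripper":0.1,"dx":0,"dy":0,"dz":-0.015,"wx":0,"wy":0,"wz":0},{"gripper":0.1,"dx":0,"dy":0,"dz":-0.02,"wx":0,"wy":0,"wz":0},{"gripper":0.1,"dx":0,"dy":0,"dz":-0.022,"wx":0,"wy":0,"wz":0},{"gripper":0.1,"dx":0,"dy":0,"dz":-0.022,"wx":0,"wy":0,"wz":0}]' 30
python3 -m inch '[{"gripper":0.1,"dx":0,"dy":0,"dz":-0.002,"wx":0,"wy":0,"wz":0},{"gripper":0.1,"dx":0,"dy":0,"dz":-0.004,"wx":0,"wy":0,"wz":0},{"gripper":0.1,"dx":0,"dy":0,"dz":-0.005,"wx":0,"wy":0,"wz":0},{"gripper":0.1,"dx":0,"dy":0,"dz":-0.005,"wx":0,"wy":0,"wz":0},{"gripper":0.1,"dx":0,"dy":0,"dz":-0.005,"wx":0,"wy":0,"wz":0}]' 30
```

```text
clock: 9.37
eef_pos: [508.2, -51.5, 67.7]
eef_rot: [-3.14, 0.0, 1.349]
wrist_force: [0.0, -0.4, -2.4]
finger_gap: 27.6
finger_force: 30.0
clock: 9.78
eef_pos: [508.6, -51.6, 63.5]
eef_rot: [3.141, 0.0, 1.349]
wrist_force: [-0.1, 0.6, -0.9]
finger_gap: 27.4
finger_force: 30.0
```

```bash
python3 -m inch '[{"gripper":0.1,"dx":0,"dy":0,"dz":-0.003,"wx":0,"wy":0,"wz":0},{"gripper":0.1,"dx":0,"dy":0,"dz":-0.006,"wx":0,"wy":0,"wz":0},{"gripper":0.1,"dx":0,"dy":0,"dz":-0.009,"wx":0,"wy":0,"wz":0},{"gripper":0.1,"dx":0,"dy":0,"dz":-0.01,"wx":0,"wy":0,"wz":0},{"gripper":0.1,"dx":0,"dy":0,"dz":-0.01,"wx":0,"wy":0,"wz":0}]' 30
python3 -m inch '[{"gripper":0.1,"dx":0,"dy":0,"dz":-0.004,"wx":0,"wy":0,"wz":0},{"gripper":0.1,"dx":0,"dy":0,"dz":-0.008,"wx":0,"wy":0,"wz":0},{"gripper":0.1,"dx":0,"dy":0,"dz":-0.012,"wx":0,"wy":0,"wz":0},{"gripper":0.1,"dx":0,"dy":0,"dz":-0.015,"wx":0,"wy":0,"wz":0},{"gripper":0.1,"dx":0,"dy":0,"dz":-0.016,"wx":0,"wy":0,"wz":0}]' 30
```

```text
clock: 10.2
eef_pos: [508.3, -51.6, 53.0]
eef_rot: [-3.141, 0.0, 1.349]
wrist_force: [-0.1, -0.6, -3.2]
finger_gap: 27.3
finger_force: 30.0
clock: 10.62
eef_pos: [508.2, -51.6, 36.8]
eef_rot: [-3.141, 0.0, 1.349]
wrist_force: [-0.4, 0.5, -1.9]
finger_gap: 27.3
finger_force: 30.0
```

Sliding down freely. I'll go down the last 6 mm, then release.

```bash
python3 -m inch '[{"gripper":0.1,"dx":0,"dy":0,"dz":-0.002,"wx":0,"wy":0,"wz":0},{"gripper":0.1,"dx":0,"dy":0,"dz":-0.004,"wx":0,"wy":0,"wz":0},{"gripper":0.1,"dx":0,"dy":0,"dz":-0.005,"wx":0,"wy":0,"wz":0},{"gripper":0.1,"dx":0,"dy":0,"dz":-0.006,"wx":0,"wy":0,"wz":0},{"gripper":0.1,"dx":0,"dy":0,"dz":-0.006,"wx":0,"wy":0,"wz":0}]' 30
python3 -m inch '[{"gripper":0.1,"dx":0,"dy":0,"dz":0,"wx":0,"wy":0,"wz":0},{"gripper":0.6,"dx":0,"dy":0,"dz":0,"wx":0,"wy":0,"wz":0},{"gripper":0.6,"dx":0,"dy":0,"dz":0,"wx":0,"wy":0,"wz":0},{"gripper":0.6,"dx":0,"dy":0,"dz":0,"wx":0,"wy":0,"wz":0},{"gripper":0.6,"dx":0,"dy":0,"dz":0,"wx":0,"wy":0,"wz":0}]' 30
python3 -m inch '[{"gripper":0.6,"dx":0,"dy":0,"dz":0.02,"wx":0,"wy":0,"wz":0},{"gripper":0.6,"dx":0,"dy":0,"dz":0.05,"wx":0,"wy":0,"wz":0},{"gripper":0.6,"dx":0,"dy":0,"dz":0.09,"wx":0,"wy":0,"wz":0},{"gripper":0.6,"dx":0,"dy":0,"dz":0.12,"wx":0,"wy":0,"wz":0},{"gripper":0.6,"dx":0,"dy":0,"dz":0.12,"wx":0,"wy":0,"wz":0}]' 30
```

```text
clock: 11.03
eef_pos: [508.5, -51.6, 31.3]
eef_rot: [-3.141, 0.0, 1.349]
wrist_force: [0.4, 0.0, -1.5]
finger_gap: 27.5
finger_force: 30.0
clock: 11.45
eef_pos: [508.6, -51.6, 31.6]
eef_rot: [3.141, -0.0, 1.349]
wrist_force: [-0.2, -0.3, -0.2]
finger_gap: 50.8
finger_force: 0.0
clock: 11.87
eef_pos: [510.9, -52.0, 157.5]
eef_rot: [3.132, -0.0, 1.349]
wrist_force: [-0.7, 0.1, 0.8]
finger_gap: 56.2
finger_force: 0.0
```

```bash
python3 -m inch '[{"gripper":0.6,"dx":0.008,"dy":0.025,"dz":0,"wx":0,"wy":0,"wz":3.4},{"gripper":0.6,"dx":0.017,"dy":0.05,"dz":0,"wx":0,"wy":0,"wz":6.8},{"gripper":0.6,"dx":0.025,"dy":0.075,"dz":0,"wx":0,"wy":0,"wz":10.2},{"gripper":0.6,"dx":0.033,"dy":0.1,"dz":0,"wx":0,"wy":0,"wz":13.6},{"gripper":0.6,"dx":0.0415,"dy":0.1235,"dz":0,"wx":0,"wy":0,"wz":17}]' 30
python3 -m inch '[{"gripper":0.6,"dx":0.01,"dy":0.031,"dz":0,"wx":0,"wy":0,"wz":4.2},{"gripper":0.6,"dx":0.021,"dy":0.062,"dz":0,"wx":0,"wy":0,"wz":8.5},{"gripper":0.6,"dx":0.031,"dy":0.093,"dz":0,"wx":0,"wy":0,"wz":12.7},{"gripper":0.6,"dx":0.0415,"dy":0.1235,"dz":0,"wx":0,"wy":0,"wz":17},{"gripper":0.6,"dx":0.0415,"dy":0.1235,"dz":0,"wx":0,"wy":0,"wz":17}]' 30
python3 - <<'E'
from h import *
i=manip.camera("side");cv2.imwrite("side2raw.png",i)
c=i[130:250,200:310];cv2.imwrite("pics/seated.png",cv2.resize(c,None,fx=5,fy=5,interpolation=cv2.INTER_CUBIC))
s=manip.read_state();print(s["eef_pos"],s["eef_rot"],s["joints"].round(2),[proj("side",[508.5,-51.5,z]) for z in(26,50)])
E
```

```text
clock: 12.28
eef_pos: [550.1, 73.3, 151.1]
eef_rot: [-3.141, -0.0, 1.649]
wrist_force: [-0.0, -0.7, -0.4]
finger_gap: 56.5
finger_force: 0.0
clock: 12.7
eef_pos: [591.9, 199.9, 150.5]
eef_rot: [3.142, -0.001, 1.951]
wrist_force: [-0.8, -0.2, -0.4]
finger_gap: 56.6
finger_force: 0.0
[591.43894294 197.65307544 150.36523284] [-3.14078823e+00 -2.56552489e-04  1.94649430e+00] [ 0.26  0.51  1.36  0.    1.27 -0.11] [array([252.2, 224.9]), array([252. , 220.7])]
```

View pics/seated.png

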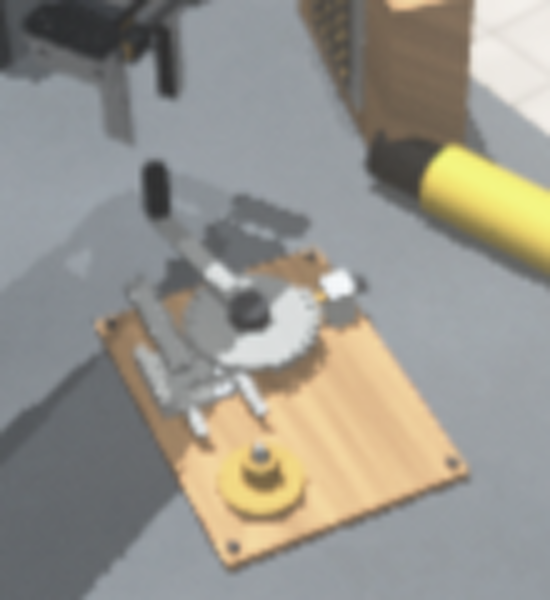

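The flange sits on the post (crop 261,480), with the post tip showing through, and the knob is at (155,170). Next I descend and grip the knob.

```bash
python3 -m inch '[{"gripper":0.6,"dx":0,"dy":-0.001,"dz":-0.02,"wx":0,"wy":0,"wz":0},{"gripper":0.6,"dx":0,"dy":-0.001,"dz":-0.045,"wx":0,"wy":0,"wz":0},{"gripper":0.6,"dx":0,"dy":-0.001,"dz":-0.07,"wx":0,"wy":0,"wz":0},{"gripper":0.6,"dx":0,"dy":-0.001,"dz":-0.08,"wx":0,"wy":0,"wz":0},{"gripper":0.6,"dx":0,"dy":-0.001,"dz":-0.085,"wx":0,"wy":0,"wz":0}]' 20
python3 -m inch '[{"gripper":0.6,"dx":0,"dy":0,"dz":0,"wx":0,"wy":0,"wz":0},{"gripper":0.1,"dx":0,"dy":0,"dz":0,"wx":0,"wy":0,"wz":0},{"gripper":0.1,"dx":0,"dy":0,"dz":0,"wx":0,"wy":0,"wz":0},{"gripper":0.1,"dx":0,"dy":0,"dz":0,"wx":0,"wy":0,"wz":0},{"gripper":0.1,"dx":0,"dy":0,"dz":0,"wx":0,"wy":0,"wz":0}]' 20
python3 -m inch '[{"gripper":0.1,"dx":0,"dy":0,"dz":0,"wx":0,"wy":0,"wz":0},{"gripper":0.1,"dx":0,"dy":0,"dz":0,"wx":0,"wy":0,"wz":0},{"gripper":0.1,"dx":0,"dy":0,"dz":0,"wx":0,"wy":0,"wz":0},{"gripper":0.1,"dx":0,"dy":0,"dz":0,"wx":0,"wy":0,"wz":0},{"gripper":0.1,"dx":0,"dy":0,"dz":0,"wx":0,"wy":0,"wz":0}]' 20
python3 - <<'E'
from h import *
print(manip.read_state()["eef_pos"])
E
```

```text
clock: 13.17
eef_pos: [590.7, 193.4, 64.7]
eef_rot: [-3.139, -0.0, 1.941]
wrist_force: [0.1, 0.5, -0.4]
finger_gap: 56.6
finger_force: 0.0
clock: 13.58
eef_pos: [591.9, 194.5, 67.3]
eef_rot: [3.14, 0.0, 1.943]
wrist_force: [0.2, -0.8, 0.5]
finger_gap: 33.5
finger_force: 0.0
clock: 14.0
eef_pos: [591.5, 194.4, 66.7]
eef_rot: [-3.142, -0.0, 1.943]
wrist_force: [-3.4, -1.3, 4.4]
finger_gap: 22.1
finger_force: 20.0
[591.45456532 194.42529891  66.72518831]
```

```bash
python3 -m inch '[{"gripper":0.1,"dx":-0.0068,"dy":0.0002,"dz":0,"wx":0,"wy":0,"wz":1.5},{"gripper":0.1,"dx":-0.0136,"dy":0,"dz":0,"wx":0,"wy":0,"wz":3},{"gripper":0.1,"dx":-0.0204,"dy":-0.0005,"dz":0,"wx":0,"wy":0,"wz":4.5},{"gripper":0.1,"dx":-0.0271,"dy":-0.0014,"dz":0,"wx":0,"wy":0,"wz":6},{"gripper":0.1,"dx":-0.0271,"dy":-0.0014,"dz":0,"wx":0,"wy":0,"wz":6}]' 40
python3 - <<'E'
from h import *
s=manip.read_state();print(s["eef_pos"],s["wrist_force"])
E
```

```text
clock: 14.42
eef_pos: [564.8, 192.9, 66.8]
eef_rot: [3.139, 0.001, 2.049]
wrist_force: [6.4, -0.3, -2.3]
finger_gap: 21.2
finger_force: 40.0
[564.83464826 192.90384087  66.8471869 ] [ 6.43515602 -0.30210234 -2.30941522]
```

```bash
python3 -m inch '[{"gripper":0.1,"dx":-0.0067,"dy":-0.0012,"dz":0,"wx":0,"wy":0,"wz":1.5},{"gripper":0.1,"dx":-0.0134,"dy":-0.0028,"dz":0,"wx":0,"wy":0,"wz":3},{"gripper":0.1,"dx":-0.0199,"dy":-0.0047,"dz":0,"wx":0,"wy":0,"wz":4.5},{"gripper":0.1,"dx":-0.0263,"dy":-0.007,"dz":0,"wx":0,"wy":0,"wz":6},{"gripper":0.1,"dx":-0.0263,"dy":-0.007,"dz":0,"wx":0,"wy":0,"wz":6}]' 40
python3 -m inch '[{"gripper":0.1,"dx":-0.0063,"dy":-0.0025,"dz":0,"wx":0,"wy":0,"wz":1.5},{"gripper":0.1,"dx":-0.0124,"dy":-0.0055,"dz":0,"wx":0,"wy":0,"wz":3},{"gripper":0.1,"dx":-0.0184,"dy":-0.0087,"dz":0,"wx":0,"wy":0,"wz":4.5},{"gripper":0.1,"dx":-0.0243,"dy":-0.0123,"dz":0,"wx":0,"wy":0,"wz":6},{"gripper":0.1,"dx":-0.0243,"dy":-0.0123,"dz":0,"wx":0,"wy":0,"wz":6}]' 40
python3 - <<'E'
from h import *
from scipy.optimize import least_squares
s=manip.read_state();print(s["eef_pos"],s["wrist_force"])
E
```

```text
clock: 14.83
eef_pos: [538.6, 185.9, 66.8]
eef_rot: [3.139, 0.001, 2.154]
wrist_force: [5.7, 0.3, -3.0]
finger_gap: 21.4
finger_force: 40.0
clock: 15.25
eef_pos: [514.5, 173.5, 66.8]
eef_rot: [3.139, 0.001, 2.258]
wrist_force: [6.9, 0.4, -2.4]
finger_gap: 21.6
finger_force: 40.0
[514.45900378 173.52917679  66.82586415] [ 6.89858809  0.38335935 -2.350165  ]
```

```bash
python3 -m inch '[{"gripper":0.1,"dx":-0.0056,"dy":-0.0038,"dz":0,"wx":0,"wy":0,"wz":1.5},{"gripper":0.1,"dx":-0.011,"dy":-0.0079,"dz":0,"wx":0,"wy":0,"wz":3},{"gripper":0.1,"dx":-0.0161,"dy":-0.0123,"dz":0,"wx":0,"wy":0,"wz":4.5},{"gripper":0.1,"dx":-0.0195,"dy":-0.0154,"dz":0,"wx":0,"wy":0,"wz":6},{"gripper":0.1,"dx":-0.0195,"dy":-0.0154,"dz":0,"wx":0,"wy":0,"wz":6}]' 40
python3 - <<'E'
from h import *
s=manip.read_state();print(s["eef_pos"],s["wrist_force"])
for n,(y,x) in(("top",(150,190)),("side",(130,200))):
    i=manip.camera(n);cv2.imwrite(n+"3raw.png",i)
i=cv2.imread("side3raw.png")[130:250,200:310];j=cv2.imread("top3raw.png")[130:250,200:250]
cv2.imwrite("pics/end.png",cv2.resize(np.hstack([i,j]),None,fx=4.9,fy=4.9,interpolation=cv2.INTER_CUBIC))
E
```

```text
clock: 15.67
eef_pos: [494.9, 158.1, 66.8]
eef_rot: [3.14, 0.001, 2.363]
wrist_force: [5.1, 0.2, -1.4]
finger_gap: 21.4
finger_force: 40.0
[494.93208124 158.09452963  66.75348059] [ 5.06840792  0.17583715 -1.38070059]
```

View pics/end.png

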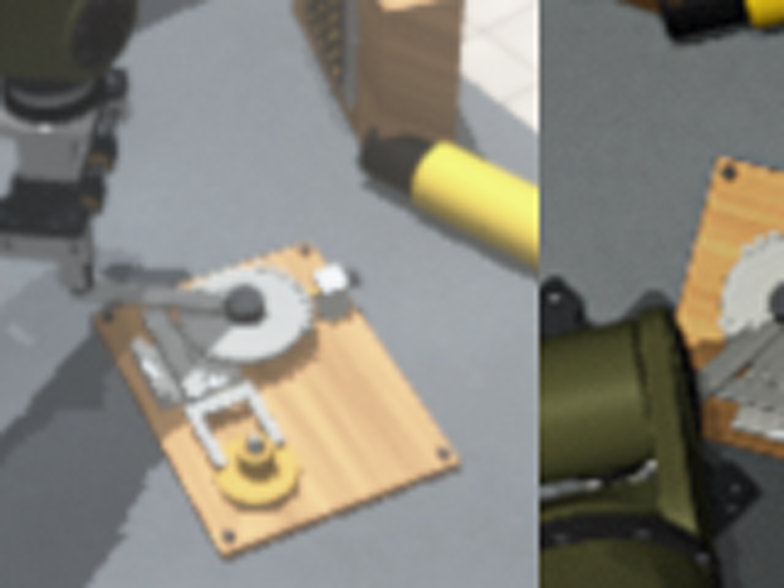

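The fork tines at (218,462) and (280,440) now straddle the neck, and the flange is still flat. The chord gives about 46.7° (0.815 rad), and the push has dropped to about 5 N, just before the notch. I'll nudge 1.3° to the notch itself.

```bash
python3 -m inch '[{"gripper":0.1,"dx":-0.001,"dy":-0.001,"dz":0,"wx":0,"wy":0,"wz":0},{"gripper":0.1,"dx":-0.002,"dy":-0.002,"dz":0,"wx":0,"wy":0,"wz":0},{"gripper":0.1,"dx":-0.002,"dy":-0.002,"dz":0,"wx":0,"wy":0,"wz":0},{"gripper":0.1,"dx":-0.002,"dy":-0.002,"dz":0,"wx":0,"wy":0,"wz":0},{"gripper":0.1,"dx":-0.002,"dy":-0.002,"dz":0,"wx":0,"wy":0,"wz":0}]' 40
python3 -m inch '[{"gripper":0.1,"dx":0,"dy":0,"dz":0,"wx":0,"wy":0,"wz":0},{"gripper":0.1,"dx":0,"dy":0,"dz":0,"wx":0,"wy":0,"wz":0},{"gripper":0.1,"dx":0,"dy":0,"dz":0,"wx":0,"wy":0,"wz":0},{"gripper":0.1,"dx":0,"dy":0,"dz":0,"wx":0,"wy":0,"wz":0},{"gripper":0.1,"dx":0,"dy":0,"dz":0,"wx":0,"wy":0,"wz":0}]' 40
```

```text
clock: 16.18
eef_pos: [493.4, 156.6, 66.8]
eef_rot: [3.139, 0.001, 2.361]
wrist_force: [7.4, 1.5, -0.5]
finger_gap: 21.3
finger_force: 40.0
clock: 16.6
eef_pos: [493.5, 156.6, 66.8]
eef_rot: [3.139, 0.001, 2.361]
wrist_force: [6.7, 1.2, -0.5]
finger_gap: 21.3
finger_force: 40.0
```

```bash
python3 -c "
from cell import manip
print(manip.sign_off())"
```

```text
the job is handed in; nothing more can be done
None
```

I handed the job in with the flange flat on the seat and the knob still gripped at about 0.83 rad, by my estimate the fourth click; hand-in returned no verdict.

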